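# Lay out the pressure cell for assembly

### The job

Lay out the pressure cell on the blue mat: put the orange seal ring flat and centred on top of the steel cell and the lid, knob up, centred on the ring; stand the gauge on the printed circle midway between the cell and the valve block, and the open aluminium pot, mouth up, on the circle directly behind the valve block, on the side away from the robot. Set each part down gently without dropping it, and leave the green spare ring, the brass coupling and the wrench where they lie.

Things in the scene. Friction and masses are not known exactly. Their poses are not given: they have to be found in the camera images.
- mat: Dark blue mat, 250 (x) x 360 (y) x 3 mm, fixed, turned up to 0.2 rad; origin under its centre, x away from the robot, y to the left. Six printed white circles (72 mm across): near row at mat x = -60 mm, far row at x = +60, each at y = -120, 0, +120. Cell and valve block stand on the outer circles of the near row (either way round), the coupling on the middle one of the far row; three are empty.
- cell: Steel pressure cell, fixed on the mat: a cylinder of 84 mm diameter, 45 mm high, with a flat top that shows a black bore (30 mm) and eight bolt heads, all flush. Origin at the centre of its underside, on the mat; z up, axes parallel to the mat's.
- valve: Valve block, fixed on the mat: an aluminium block 64 x 64 x 34 mm with a blue hand knob (about 51 mm across) on top, 70 mm high in all, with brass ports standing out 10 mm on its two y sides. Origin at the centre of its underside, on the mat; axes parallel to the mat's, so the circle directly behind it (away from the robot) is centred 120 mm along its +x.
- ring: Orange seal ring, loose, lying flat on the bench: outside diameter 62, hole 36, height 14 mm, about 50 g. Origin at the centre of its underside, z up.
- lid: Lid of the cell, loose, upright: steel disc of 66 mm diameter, 12 mm thick, with a black knob of 26 mm diameter at its centre, from 12 to 40 mm height; about 300 g. Origin at the centre of its underside, z up.
- gauge: Pressure gauge, loose, upright: brass foot of 48 mm diameter and 10 mm height, stem of 20 mm diameter, and a black case of 50 mm diameter from 28 to 56 mm height with a white dial facing up; about 220 g. Origin at the centre of its underside, z up.
- pot: Open round aluminium pot, loose, mouth up: 54 mm outside diameter, 55 mm high, straight walls 3 mm thick; about 120 g. Origin at the centre of its underside, z up.
- spare_ring: Green spare ring, of the same size as the orange one, lying loose on the bench. Not needed: leave it. Origin at the centre of its underside.
- coupling: Brass coupling standing loose on the middle circle of the mat's far row: 38 mm diameter below, 26 mm above, 36 mm high. Leave it. Origin at the centre of its underside.
- wrench: Steel wrench of 150 mm length lying loose on the bench at the robot's right. Leave it. Origin under its middle, x along it.
Things that resemble listed ones, but are neither listed nor needed, are in the scene too. Leave any purple or red look-alike of the cell alone.

How it is judged:
By the outcome, as a careful person would: the job done as asked, in the order asked, and still so for the second after the job is handed in, with the robot touching nothing.
It also fails if it takes over 96 s, if anything falls off the work surface, if the arm or the gripper's body presses on something with over 40 N, if the wrist force passes 120 N, or if a joint passes its speed limit or range.

### The arm

A 7-joint arm with a two-finger parallel gripper is mounted at the origin on the work surface. World frame = base frame: x ahead of the robot, y to its left, z up, the work surface at z = 0. Lengths are in mm, angles in rad, forces in N, time in s.
With the tool pointing down it reaches from about 400 to 875 mm from the base axis. Payload 4.4 kg.
Tool frame: the origin (TCP) lies midway between the tips of the shut fingers; the grasp point (between the pads) lies 19 mm behind it; z points along the fingers, y is the line along which they close (so a half turn about z gives the same grasp; the last joint's range is limited). The gripper opens to 85 mm and grips with 20 to 120 N. Pads are 22 mm wide; open, the fingers measure 114 mm over their backs; the gripper's body (76 mm by 85 mm) begins 54 mm behind the grasp point. The pads swing forward as they close: fully open they stand 13 mm farther back than shut.
Start: joints at [1.223, 0.628, 0.038, 1.517, -0.027, 0.996, -0.02], TCP at [180.783, -624.368, 231.313] pointing down, gripper open.
Joint ranges: [-3.06, 3.06], [-0.37, 2.12], [-1.25, 1.32], [0.18, 2.47], [-1.1, 4.24], [0.23, 1.98], [-2.94, 2.94]. Speed limits (rad/s): [2.57, 2.57, 3.14, 3.14, 3.14, 3.14, 3.14].

### API

Orientations are given as [roll, pitch, yaw] about the fixed x, y, z axes, in that order (R = Rz(yaw) Ry(pitch) Rx(roll)).
In Python, from cell import ctrl, get_image, get_calibration gives the robot as it stands.
- The arm moves only by the shell command python3 -m creep 'ROWS'. ROWS is JSON, a list of rows, each an object of numbers: "dx", "dy", "dz": the shift along the world's x, y, z normalised to -1 to 1, where 1 is 0.4 m; "rx", "ry", "rz": the turn, a rotation vector about the world's x, y, z normalised to -1 to 1, where 1 is 2 pi rad; "grip": the closure, from -1 (fully open) to 1 (shut). A call has exactly 5 rows; each row is the pose to reach, as a shift and turn from the pose commanded when the call began, turning the shorter way round; what a row does not reach only later rows make up. A row lasts 1/8 s, in which the tool goes at most 62.5 mm and 10.7 degrees, less where a joint would pass 70% of its speed; a pose out of reach is approached as far as the arm can. A call with a number of a shift or a turn outside -1 to 1 is refused whole. A call with a gripper value outside its range is refused whole. The fingers move at their own pace and stop on an object; the grip force is fixed at half the most. Time passes only in rows, so rows that repeat a pose let the fingers close, or fill a call up. It gives the time, the measured TCP pose, the force, the opening and the grip force at its end, in the units of the state.
- ctrl.read_state(): the state, without advancing time (a new reading comes with each control period).
- get_image(name): name is "scene" or "top" or "wrist"; returns the picture (400x640x3 uint8, red, green, blue); there is no depth.
- get_calibration(name): a dict with "mtx" (3x3 intrinsics, pixels), "distortion" ([k1, k2, p1, p2, k3] as OpenCV has them; the pictures are not rectified), "world_from_camera" (4x4, takes a point from camera to world coordinates). Camera axes: x right, y down, z forward; pixel columns grow to the right and rows downward; lengths in mm; the calibration is good to about 2 mm. A picture is of the moment at which its call begins: read the wrist's pose just before it. get_calibration takes no time and is no camera call; for the wrist camera it gives the pose at the moment of the call.
- ctrl.finish_job(): hands the job in; it is judged then, once.
The state is a dict: "clock": time; "qpos": joint angles; "qd": joint speeds; "tau": joint torques, N m; "eef_pos": TCP position; "tool_rot": TCP orientation; "force": force on the tool from outside, world axes, zero at the start; "torque": the same for the moment, N m; "width": finger opening in mm; "gripper_force": force on a finger pad.
Only numpy, scipy, OpenCV 4.12 (cv2) and the standard library are available. Lean on these libraries where they do the work, as an engineer would, in place of code of your own. Each camera call takes 0.05 s, during which the arm holds its last target. There are 200 camera calls.

## Working session

There is one attempt and no reset: what is moved stays moved. The work goes in short steps, Python scripts to look and compute and a shell command to move; the robot and the scene stay as the last step left them, time stands still between calls to the robot, and variables do not carry over. Pictures are saved under pics/ and viewed, at most 14 in all, crops included, and the job is handed in when it is done.

```bash
ls; mkdir -p pics
python3 - <<'E'
from cell import ctrl,get_image,get_calibration
import cv2,numpy as np
for n in ("scene","top"):
    cv2.imwrite(f"pics/{n}0.png",get_image(n)[:,:,::-1])
    c=get_calibration(n);print(n,np.round(c["mtx"],1).tolist(),np.round(c["distortion"],4),np.round(c["world_from_camera"],3).tolist())
print(ctrl.read_state())
E
```

```text
pics
scene [[411.3, 0.0, 320.4], [0.0, 411.3, 200.8], [0.0, 0.0, 1.0]] [-0.0636  0.      0.      0.      0.    ] [[0.204, 0.621, -0.757, 1561.524], [0.979, -0.139, 0.15, -217.638], [-0.012, -0.771, -0.637, 966.849], [0.0, 0.0, 0.0, 1.0]]
top [[388.2, 0.0, 321.2], [0.0, 388.2, 203.4], [0.0, 0.0, 1.0]] [-0.0132  0.      0.      0.      0.    ] [[0.029, -0.986, 0.164, 290.137], [-0.999, -0.031, -0.007, -6.801], [0.012, -0.164, -0.986, 1054.282], [0.0, 0.0, 0.0, 1.0]]
{'clock': 0.1, 'qpos': array([ 1.22317509,  0.6292259 ,  0.03842492,  1.51829407, -0.02701427,
        0.99628943, -0.02001135]), 'qd': array([ 7.51535013e-04,  8.33461271e-04, -1.33356012e-03, -1.17383022e-03,
        7.58541062e-04,  6.28009239e-05,  1.12657434e-03]), 'tau': array([ 2.33578823e-03, -5.64527357e+01,  1.22996651e+00, -1.93972206e+01,
        1.11840642e-02,  5.39420827e-03, -1.06188602e-05]), 'eef_pos': array([ 180.65456944, -623.7988272 ,  230.49031095]), 'tool_rot': array([-3.13989285e+00, -7.44407743e-06,  2.81817572e-01]), 'force': array([-0.16957396,  0.07161349, -0.2229508 ]), 'torque': array([ 0.01792109, -0.03621646, -0.00943935]), 'gripper_force': 0.0, 'width': 85.45954723816061}
```

View pics/top0.png

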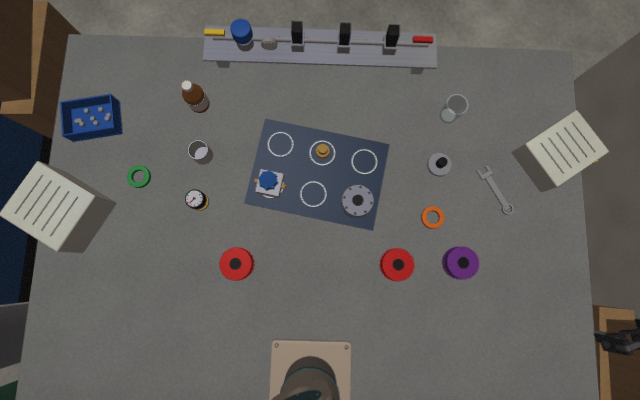

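View pics/scene0.png

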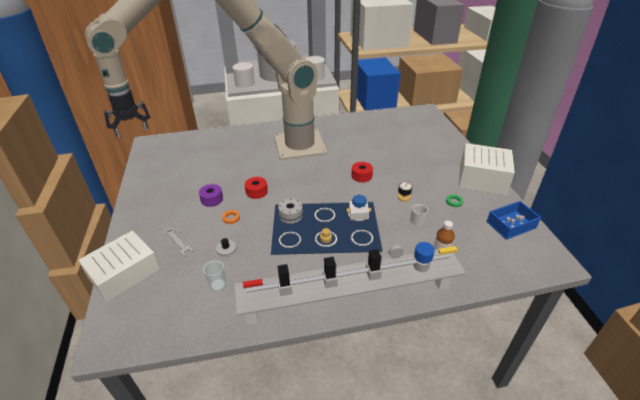

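```bash
cat > h.py <<'E'
from cell import ctrl,get_image,get_calibration
import cv2,numpy as np
def ray(c,px,z):
    """pixels (N,2) -> world points on plane z"""
    u=cv2.undistortPoints(np.float64(px).reshape(-1,1,2),c["mtx"],np.float64(c["distortion"])).reshape(-1,2)
    T=np.array(c["world_from_camera"]); d=np.c_[u,np.ones(len(u))]@T[:3,:3].T; o=T[:3,3]
    return o+d*((z-o[2])/d[:,2])[:,None]
def circ(p):
    """least-squares circle: centre x,y and diameter"""
    p=np.asarray(p)[:,:2]; s=np.linalg.lstsq(np.c_[2*p,np.ones(len(p))],(p**2).sum(1),rcond=None)[0]
    return s[0],s[1],2*np.sqrt(s[2]+s[0]**2+s[1]**2)
def hsv(im): return cv2.cvtColor(im,cv2.COLOR_RGB2HSV)
def blobs(mask,amin=20):
    cs,_=cv2.findContours(mask.astype(np.uint8),cv2.RETR_EXTERNAL,cv2.CHAIN_APPROX_NONE)
    return [c.reshape(-1,2) for c in cs if cv2.contourArea(c)>=amin]
E
python3 - <<'E'
from h import *
im=get_image("top");c=get_calibration("top");H=hsv(im).astype(int);h,s,v=H[...,0],H[...,1],H[...,2]
def win(m,x0,x1,y0,y1):
    o=np.zeros_like(m);o[y0:y1,x0:x1]=m[y0:y1,x0:x1];return o
np.set_printoptions(precision=1,suppress=True)
for n,m,z in [("orange",win((h<15)&(s>180)&(v>120),410,460,190,240),14),("green",win((h>45)&(h<80)&(s>120),100,170,150,200),14),
  ("knob",win(v<60,428,452,150,175),40),("white circ",win((v>150)&(s<90),240,390,115,232),3),
  ("bore",win(v<50,345,372,188,212),48),("matblue",win((h>100)&(h<125)&(s>90)&(v>25),235,400,110,240),3),
  ("valveknob",win((h>100)&(h<115)&(s>180)&(v>110),250,290,165,195),73),("lid",win((v>120),425,455,148,178),12),
  ("gauge",win((v>150)&(s<60),180,212,185,215),56),("pot",win((v>140)&(s<40),185,214,136,166),55)]:
    for b in blobs(m,15):
        p=ray(c,b,z);print(n,b.mean(0),len(b),np.array(circ(p)))
        if n=="matblue": print(ray(c,cv2.boxPoints(cv2.minAreaRect(b)),3)[:,:2].tolist())
E
```

```text
orange [432.4 216.9] 60 [ 435.4 -316.4   57.1]
green [138.4 176. ] 64 [523.3 489.5  59.8]
knob [441.2 162.2] 29 [ 582.1 -335.4   27.3]
white circ [270.4 185.1] 100 [519.9 131.9  63.8]
bore [357.3 199.6] 27 [ 470.5 -108.5   24.1]
matblue [267.4 179.6] 56 [526.8 136.5  49. ]
[[544.3595650932125, 167.99161334848816], [558.1462254696378, 120.96690652904164], [507.7707866440312, 106.11901659449644], [494.2017988597116, 152.81718374846974]]
lid [439.3 163.4] 61 [ 586.1 -339.5   59.8]
gauge [193.9 198.5] 79 [460.1 318.7  32.8]
pot [200.4 152.7] 35 [583.1 311.2  32. ]
```

Run:
```python
import cv2
a=cv2.imread("pics/top0.png")
cv2.imwrite("pics/crop0.png",cv2.resize(a[90:250,120:320],None,fx=3.9,fy=3.7,interpolation=cv2.INTER_CUBIC))
```

```text
(no output)
```

View pics/crop0.png

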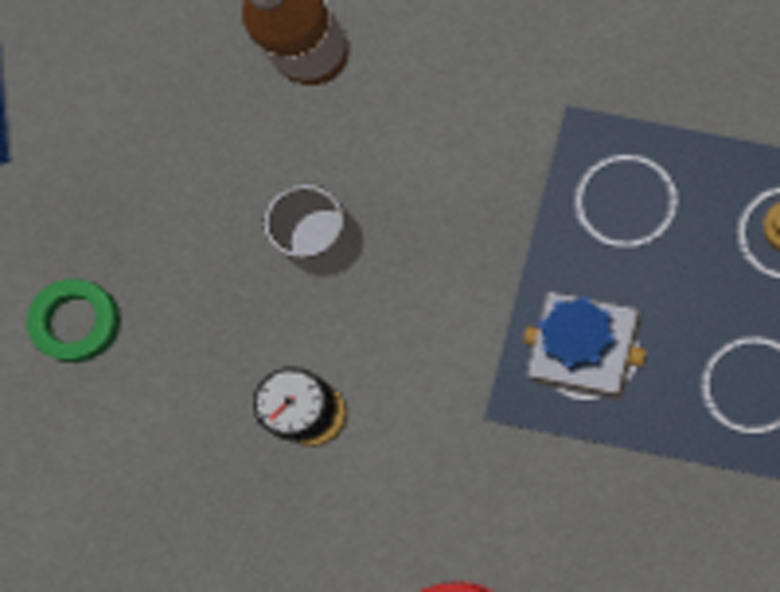

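The top view shows the cell at (358,200), the valve at (269,181), and empty circles at (281,144), (313,193) and (364,161). The ring is at (433,217), the lid at (439,163), the gauge at (197,200) and the pot at (199,151). I'm moving over the ring and lid to measure them with the wrist camera.

```bash
python3 -m creep '[{"dx":0.476,"dy":0.577},{"dx":0.476,"dy":0.577},{"dx":0.476,"dy":0.577},{"dx":0.476,"dy":0.577},{"dx":0.476,"dy":0.577}]'; python3 -m creep '[{"dx":0.16,"dy":0.19,"grip":-1},{"dx":0.16,"dy":0.19,"grip":-1},{"dx":0.16,"dy":0.19,"grip":-1},{"dx":0.16,"dy":0.19,"grip":-1},{"dx":0.16,"dy":0.19,"grip":-1}]'
python3 - <<'E'
from h import *
c=get_calibration("wrist");cv2.imwrite("pics/w1.png",get_image("wrist")[:,:,::-1])
print(np.round(c["mtx"],1).tolist(),np.round(c["distortion"],3),np.round(c["world_from_camera"],3).tolist());s=ctrl.read_state();print(s["eef_pos"],s["tool_rot"],s["clock"])
E
```

```text
[[287.1, 0.0, 315.6], [0.0, 287.1, 196.2], [0.0, 0.0, 1.0]] [0.015 0.    0.    0.    0.   ] [[0.278, -0.922, -0.269, 249.13], [-0.961, -0.267, -0.076, -604.065], [-0.002, 0.28, -0.96, 372.027], [0.0, 0.0, 0.0, 1.0]]
[ 180.65087865 -624.01420114  230.74861733] [-3.14044700e+00  3.23715932e-05  2.81759026e-01] 0.2$[0]: bad value
$[0]: bad value
```

View pics/w1.png

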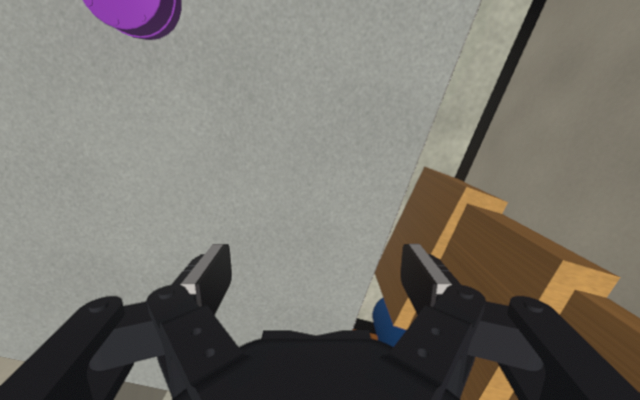

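```bash
python3 -m creep '[{"dx":0.476,"dy":0.577,"dz":0,"rx":0,"ry":0,"rz":0,"grip":-1},{"dx":0.476,"dy":0.577,"dz":0,"rx":0,"ry":0,"rz":0,"grip":-1},{"dx":0.476,"dy":0.577,"dz":0,"rx":0,"ry":0,"rz":0,"grip":-1},{"dx":0.476,"dy":0.577,"dz":0,"rx":0,"ry":0,"rz":0,"grip":-1},{"dx":0.476,"dy":0.577,"dz":0,"rx":0,"ry":0,"rz":0,"grip":-1}]'; python3 -m creep '[{"dx":0.16,"dy":0.19,"dz":0,"rx":0,"ry":0,"rz":0,"grip":-1},{"dx":0.16,"dy":0.19,"dz":0,"rx":0,"ry":0,"rz":0,"grip":-1},{"dx":0.16,"dy":0.19,"dz":0,"rx":0,"ry":0,"rz":0,"grip":-1},{"dx":0.16,"dy":0.19,"dz":0,"rx":0,"ry":0,"rz":0,"grip":-1},{"dx":0.16,"dy":0.19,"dz":0,"rx":0,"ry":0,"rz":0,"grip":-1}]'
python3 - <<'E'
from h import *
s=ctrl.read_state()
c=get_calibration("wrist");cv2.imwrite("pics/w2.png",get_image("wrist")[:,:,::-1])
print(np.round(c["world_from_camera"],3).tolist());print(s["eef_pos"],s["tool_rot"],s["clock"])
E
```

```text
clock: 0.82
eef_pos: [372.9, -391.1, 231.4]
tool_rot: [-3.141, -0.001, 0.284]
force: [-0.1, 0.1, 0.2]
width: 85.2
gripper_force: 0.0
clock: 1.45
eef_pos: [434.0, -319.0, 231.3]
tool_rot: [3.141, 0.001, 0.279]
force: [0.4, 0.4, -0.6]
width: 85.3
gripper_force: 0.0
[[0.275, -0.923, -0.27, 502.61], [-0.961, -0.264, -0.077, -299.004], [0.0, 0.28, -0.96, 372.646], [0.0, 0.0, 0.0, 1.0]]
[ 434.03773327 -318.97010852  231.27837028] [3.14120934e+00 7.00949368e-04 2.79054937e-01] 1.45
```

View pics/w2.png

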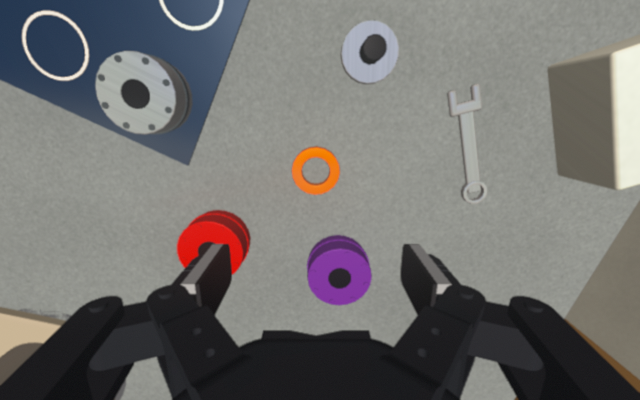

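```bash
cat >> h.py <<'E'
def seg(cam,im,c,lo,hi,roi,z,amin=60):
    """circle fits (x,y,dia) and pixel centre of the largest blob of an HSV range in roi x0,x1,y0,y1"""
    m=cv2.inRange(hsv(im),np.array(lo),np.array(hi)); k=np.zeros_like(m); x0,x1,y0,y1=roi; k[y0:y1,x0:x1]=m[y0:y1,x0:x1]
    b=blobs(k>0,amin)
    if not b: return None
    b=max(b,key=len); b=cv2.convexHull(b).reshape(-1,2)
    return np.round(circ(ray(c,b+0.0,z)),1),np.round(cv2.minEnclosingCircle(b)[0],1)
E
python3 - <<'E'
from h import *
w=get_image("wrist");c=get_calibration("wrist");t=cv2.imread("pics/top0.png")[:,:,::-1].copy();ct=get_calibration("top")
O=([3,150,100],[18,255,255]);K=([0,0,0],[180,255,70]);G=([0,0,100],[180,70,255])
for n,cam,im,cc,R,z,rois in [("ring",0,w,c,O,14,(270,370,130,210)),("ring",0,t,ct,O,14,(410,460,190,240)),
 ("knob",0,w,c,K,40,(350,395,25,70)),("knob",0,t,ct,K,40,(428,452,150,175)),
 ("bore",0,w,c,K,48,(112,160,70,115)),("bore",0,t,ct,K,48,(345,372,188,212))]:
    print(n,seg(cam,im,cc,*R,rois,z))
print(hsv(w)[[60,45,95,135,20,110],[350,330,110,150,300,180]])
# mat circles: light pixels on mat
for im,cc,name in((w,c,"w"),(t,ct,"t")):
    m=cv2.inRange(hsv(im),np.array([0,0,125]),np.array([180,80,255]))
    if name=="t":
        k=np.zeros_like(m);k[115:232,240:392]=m[115:232,240:392];m=k
    for b in blobs(m>0,200):
        x=circ(ray(cc,cv2.convexHull(b).reshape(-1,2)+0.,3))
        if 60<x[2]<95: print(name,b.mean(0).round(),np.round(x,1))
E
```

```text
ring (array([ 434.2, -318.1,   60.4]), array([315.3, 170.2]))
ring (array([ 435.5, -316.2,   60.9]), array([432., 217.]))
knob (array([ 579.8, -338.7,   26.2]), array([372.4,  49.2]))
knob (array([ 582.1, -335.6,   29.1]), array([441., 162.]))
bore (array([ 467.7, -109.9,   27.7]), array([135.,  94.]))
bore (array([ 469.9, -108.5,   26.9]), array([357.4, 199.9]))
[[112  25 193]
 [ 45  10 148]
 [ 45  12 176]
 [106  63  97]
 [ 40  11 145]
 [ 10  10  76]]
w [135.  92.] [463.1 -84.2  93.9]
w [55. 45.] [489.    8.   72.9]
w [193.  17.] [ 585.7 -131.5   74. ]
t [357. 200.] [ 478.4 -113.4   82.9]
t [313. 193.] [491.5   9.6  72.5]
t [364. 161.] [ 588.5 -129.9   72. ]
t [322. 152.] [609.8 -11.8  72.7]
t [280. 144.] [631.1 106.7  73. ]
```

The wrist view shows the ring at (315,170), the lid knob at (372,49), the cell bore at (135,94) and the middle circle at (55,45). The two cameras agree to about 2 mm, and the ring-to-cell offset agrees within 1 mm. I'm picking the ring next.

```bash
python3 -m creep '[{"dx":0,"dy":0,"dz":-0.15,"rx":0,"ry":0,"rz":0,"grip":-1},{"dx":0,"dy":0,"dz":-0.3,"rx":0,"ry":0,"rz":0,"grip":-1},{"dx":0,"dy":0,"dz":-0.45,"rx":0,"ry":0,"rz":0,"grip":-1},{"dx":0,"dy":0,"dz":-0.55,"rx":0,"ry":0,"rz":0,"grip":-1},{"dx":0,"dy":0,"dz":-0.586,"rx":0,"ry":0,"rz":0,"grip":-1}]'; python3 -m creep '[{"dx":0,"dy":0,"dz":0,"rx":0,"ry":0,"rz":0,"grip":0},{"dx":0,"dy":0,"dz":0,"rx":0,"ry":0,"rz":0,"grip":1},{"dx":0,"dy":0,"dz":0,"rx":0,"ry":0,"rz":0,"grip":1},{"dx":0,"dy":0,"dz":0,"rx":0,"ry":0,"rz":0,"grip":1},{"dx":0,"dy":0,"dz":0,"rx":0,"ry":0,"rz":0,"grip":1}]'
```

```text
clock: 2.17
eef_pos: [433.5, -317.3, -5.3]
tool_rot: [-3.139, 0.003, 0.281]
force: [-1.2, -0.2, 0.8]
width: 85.4
gripper_force: 0.0
clock: 2.8
eef_pos: [436.4, -318.6, -1.3]
tool_rot: [3.139, -0.002, 0.282]
force: [-0.4, -0.4, 7.6]
width: 59.9
gripper_force: 65.3
```

```bash
python3 -m creep '[{"dx":0,"dy":0,"dz":0.03,"rx":0,"ry":0,"rz":0,"grip":1},{"dx":0,"dy":0,"dz":0.14,"rx":0,"ry":0,"rz":0,"grip":1},{"dx":0,"dy":0,"dz":0.26,"rx":0,"ry":0,"rz":0,"grip":1},{"dx":0.03,"dy":0.15,"dz":0.27,"rx":0,"ry":0,"rz":0,"grip":1},{"dx":0.055,"dy":0.3,"dz":0.27,"rx":0,"ry":0,"rz":0,"grip":1}]'; python3 -m creep '[{"dx":0.02,"dy":0.14,"dz":0,"rx":0,"ry":0,"rz":0,"grip":1},{"dx":0.029,"dy":0.221,"dz":0,"rx":0,"ry":0,"rz":0,"grip":1},{"dx":0.029,"dy":0.221,"dz":0,"rx":0,"ry":0,"rz":0,"grip":1},{"dx":0.029,"dy":0.221,"dz":0,"rx":0,"ry":0,"rz":0,"grip":1},{"dx":0.029,"dy":0.221,"dz":0,"rx":0,"ry":0,"rz":0,"grip":1}]'
python3 - <<'E'
from h import *
s=ctrl.read_state();c=get_calibration("wrist");w=get_image("wrist");cv2.imwrite("pics/w3.png",w[:,:,::-1])
z=s["eef_pos"][2]
print(s["eef_pos"],s["tool_rot"],s["qd"].round(3))
for zz in (z+15,z+18,z+21): print(seg(0,w,c,[3,150,100],[18,255,255],(150,500,100,400),zz))
E
```

```text
clock: 3.42
eef_pos: [458.5, -197.1, 106.9]
tool_rot: [3.139, -0.004, 0.279]
force: [1.4, 0.1, -0.6]
width: 59.7
gripper_force: 65.0
clock: 4.05
eef_pos: [468.7, -110.7, 105.2]
tool_rot: [3.141, -0.0, 0.279]
force: [1.1, 0.0, -0.3]
width: 59.5
gripper_force: 65.0
[ 468.69887133 -110.71256928  105.21079046] [ 3.14071952e+00 -2.69032269e-04  2.79298597e-01] [ 0.004  0.005 -0.002  0.    -0.001 -0.001 -0.002]
(array([ 468.8, -110.3,   61.9]), array([315.9, 262. ]))
(array([ 470.4, -109.9,   60.4]), array([315.9, 262. ]))
(array([ 472. , -109.4,   58.9]), array([315.9, 262. ]))
```

View pics/w3.png

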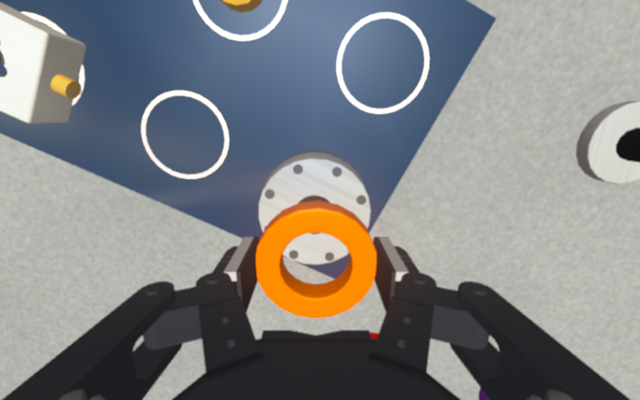

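```bash
cat >> h.py <<'E'
def circles(im,c,dmin=60,dmax=85,roi=None):
    m=cv2.inRange(hsv(im),np.array([0,0,125]),np.array([180,80,255]))
    if roi: k=np.zeros_like(m);x0,x1,y0,y1=roi;k[y0:y1,x0:x1]=m[y0:y1,x0:x1];m=k
    for b in blobs(m>0,200):
        x=circ(ray(c,cv2.convexHull(b).reshape(-1,2)+0.,3))
        if dmin<x[2]<dmax: print(b.mean(0).round(),np.round(x,1))
E
python3 - <<'E'
from h import *
for i in range(2):
    s=ctrl.read_state();c=get_calibration("wrist");w=get_image("wrist");print(s["eef_pos"].round(1),np.round(c["world_from_camera"],1)[:3,3])
    circles(w,c)
    # cell top outer edge, visible light steel region hull upper part
print(hsv(w)[[200,178,160,270],[290,352,316,350]])
E
```

```text
[ 468.6 -110.6  105.1] [537.1 -90.7 246.5]
[451. 370.] [ 331.8 -309.5   80.9]
[185. 134.] [489.    8.1  73.7]
[ 468.6 -110.4  105. ] [537.1 -90.5 246.4]
[451. 370.] [ 333.5 -310.    81. ]
[185. 134.] [489.    8.1  73.6]
[[ 19  13 215]
 [ 60   5 211]
 [110  18 217]
 [ 12 232 163]]
```

```bash
python3 -m creep '[{"dx":-0.0025,"dy":0.001,"dz":-0.05,"rx":0,"ry":0,"rz":0,"grip":1},{"dx":-0.0025,"dy":0.001,"dz":-0.1,"rx":0,"ry":0,"rz":0,"grip":1},{"dx":-0.0025,"dy":0.001,"dz":-0.125,"rx":0,"ry":0,"rz":0,"grip":1},{"dx":-0.0025,"dy":0.001,"dz":-0.138,"rx":0,"ry":0,"rz":0,"grip":1},{"dx":-0.0025,"dy":0.001,"dz":-0.143,"rx":0,"ry":0,"rz":0,"grip":1}]';  python3 -m creep '[{"dx":0,"dy":0,"dz":-0.001,"rx":0,"ry":0,"rz":0,"grip":1},{"dx":0,"dy":0,"dz":-0.002,"rx":0,"ry":0,"rz":0,"grip":1},{"dx":0,"dy":0,"dz":-0.0025,"rx":0,"ry":0,"rz":0,"grip":1},{"dx":0,"dy":0,"dz":-0.003,"rx":0,"ry":0,"rz":0,"grip":1},{"dx":0,"dy":0,"dz":-0.003,"rx":0,"ry":0,"rz":0,"grip":1}]'
```

```text
clock: 4.82
eef_pos: [467.9, -108.9, 47.7]
tool_rot: [3.141, -0.0, 0.282]
force: [0.2, -0.9, 0.1]
width: 59.8
gripper_force: 65.0
clock: 5.45
eef_pos: [467.9, -108.8, 46.7]
tool_rot: [3.141, -0.0, 0.282]
force: [-0.4, -0.2, 2.9]
width: 59.3
gripper_force: 65.3
```

Run:
```python
from h import *
for i in range(2):
    s=ctrl.read_state();c=get_calibration("wrist");w=get_image("wrist");print(s["eef_pos"].round(1),s["force"].round(1))
    circles(w,c);print(seg(0,w,c,[3,150,100],[18,255,255],(150,500,100,400),62))
t=get_image("top");ct=get_calibration("top");circles(t,ct,roi=(240,392,115,232))
```

```text
[ 467.9 -108.8   46.7] [-0.4 -0.2  2.9]
[453. 372.] [ 385.6 -263.5   74.8]
[178. 372.] [315.4 -22.3  74.4]
[395.  53.] [ 590.2 -124.5   84.5]
[222.   6.] [604.9 -14.5  70.1]
(array([ 468. , -108.4,   61.8]), array([315.8, 262. ]))
[ 467.9 -108.8   46.7] [-0.8  0.6  3.1]
[453. 372.] [ 385.6 -263.5   74.8]
[178. 372.] [315.3 -22.5  74.1]
[387.  50.] [ 589.1 -125.2   82.3]
[221.   5.] [604.9 -14.   69.9]
(array([ 468.1, -108.4,   61.8]), array([315.8, 262. ]))
[280. 144.] [631.1 106.7  73. ]
```

```bash
python3 -m creep '[{"dx":-0.001,"dy":-0.0038,"dz":0.003,"rx":0,"ry":0,"rz":0,"grip":1},{"dx":-0.001,"dy":-0.0038,"dz":0.003,"rx":0,"ry":0,"rz":0,"grip":1},{"dx":-0.001,"dy":-0.0038,"dz":0.003,"rx":0,"ry":0,"rz":0,"grip":1},{"dx":-0.001,"dy":-0.0038,"dz":0.0,"rx":0,"ry":0,"rz":0,"grip":1},{"dx":-0.001,"dy":-0.0038,"dz":0.0,"rx":0,"ry":0,"rz":0,"grip":1}]'
python3 - <<'E'
from h import *
s=ctrl.read_state();c=get_calibration("wrist");w=get_image("wrist");print(s["eef_pos"].round(1),s["force"].round(1))
print(seg(0,w,c,[3,150,100],[18,255,255],(150,500,100,400),62))
E
```

```text
clock: 6.22
eef_pos: [467.4, -110.3, 46.7]
tool_rot: [3.142, -0.0, 0.282]
force: [-0.4, 0.9, 3.4]
width: 59.6
gripper_force: 65.4
[ 467.4 -110.3   46.7] [-0.4  0.9  3.4]
(array([ 467.5, -109.9,   61.8]), array([315.8, 262. ]))
```

```bash
python3 -m creep '[{"dx":0,"dy":0,"dz":0,"rx":0,"ry":0,"rz":0,"grip":-0.5},{"dx":0,"dy":0,"dz":0,"rx":0,"ry":0,"rz":0,"grip":-1},{"dx":0,"dy":0,"dz":0,"rx":0,"ry":0,"rz":0,"grip":-1},{"dx":0,"dy":0,"dz":0.03,"rx":0,"ry":0,"rz":0,"grip":-1},{"dx":0,"dy":0,"dz":0.15,"rx":0,"ry":0,"rz":0,"grip":-1}]'
python3 -m creep '[{"dx":0,"dy":0,"dz":0.1,"rx":0,"ry":0,"rz":0,"grip":-1},{"dx":0,"dy":-0.1,"dz":0.2,"rx":0,"ry":0,"rz":0,"grip":-1},{"dx":0.05,"dy":-0.25,"dz":0.25,"rx":0,"ry":0,"rz":0,"grip":-1},{"dx":0.1,"dy":-0.3,"dz":0.25,"rx":0,"ry":0,"rz":0,"grip":-1},{"dx":0.1,"dy":-0.3,"dz":0.25,"rx":0,"ry":0,"rz":0,"grip":-1}]'
python3 - <<'E'
from h import *
s=ctrl.read_state();c=get_calibration("wrist");w=get_image("wrist");print(s["eef_pos"].round(1),s["force"].round(1),s["qd"].round(3))
cv2.imwrite("pics/w4.png",w[:,:,::-1])
print(seg(0,w,c,[3,150,100],[18,255,255],(0,640,0,400),62));circles(w,c)
t=get_image("top");ct=get_calibration("top");circles(t,ct,roi=(240,392,115,232))
print(seg(0,t,ct,[3,150,100],[18,255,255],(340,380,180,220),62))
E
```

```text
clock: 6.9
eef_pos: [465.8, -109.9, 105.9]
tool_rot: [-3.139, 0.004, 0.282]
force: [1.4, 0.3, 0.4]
width: 85.1
gripper_force: 0.0
clock: 7.52
eef_pos: [508.3, -232.7, 207.6]
tool_rot: [3.139, -0.002, 0.279]
force: [-0.6, 0.4, -0.1]
width: 85.7
gripper_force: 0.0
[ 508.3 -232.7  207.6] [-0.6  0.4 -0.1] [-0.031 -0.009 -0.03   0.079 -0.01   0.009 -0.009]
(array([ 466.9, -112.2,   61.5]), array([192., 190.]))
[113. 132.] [489.    8.1  73.5]
[ 7. 80.] [506.8 124.5  79.9]
[148.  40.] [606.3 -13.7  72.9]
[33.  5.] [627.7 104.3  71.8]
[313. 194.] [491.3   9.6  73. ]
[364. 161.] [ 588.4 -129.9   72.2]
[322. 152.] [609.8 -11.7  72.9]
[280. 144.] [631.1 106.9  73.2]
(array([ 466.8, -109.1,   59.6]), array([358.1, 200.1]))
```

View pics/w4.png

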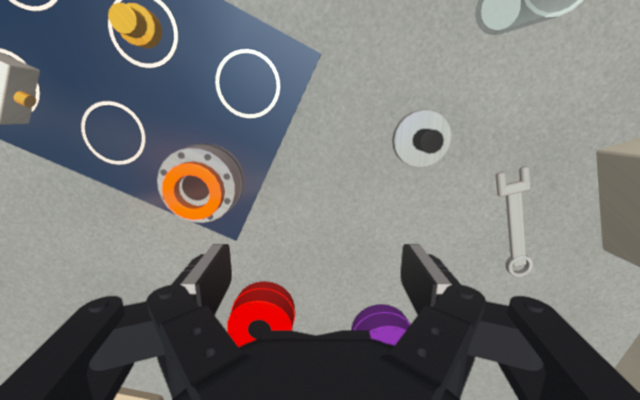

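```bash
cat >> h.py <<'E'
from scipy.optimize import least_squares
def cyl(im,c,lo,hi,roi,zb,zt,R=None,amin=60):
    """centre and radius of an upright cylinder from its silhouette: far side on the top plane, near side on the bottom plane"""
    m=cv2.inRange(hsv(im),np.array(lo),np.array(hi)); k=np.zeros_like(m); x0,x1,y0,y1=roi; k[y0:y1,x0:x1]=m[y0:y1,x0:x1]
    b=max(blobs(k>0,amin),key=len); b=cv2.convexHull(b).reshape(-1,2)
    T=ray(c,b+0.,zt)[:,:2];B=ray(c,b+0.,zb)[:,:2];cam=np.array(c["world_from_camera"])[:2,3];p=T.mean(0)
    for _ in range(6):
        n=((T-p)@(cam-p))>0; q=np.where(n[:,None],B,T)
        f=least_squares(lambda v:np.hypot(*(q-v[:2]).T)-v[2],[*p,R or 30],loss="soft_l1"); p=f.x[:2]
    return f.x.round(1),np.round(np.sqrt(np.mean(f.fun**2)),2)
E
cat > m.py <<'E'
from h import *
O=([3,150,100],[18,255,255])
s=ctrl.read_state();c=get_calibration("wrist");w=get_image("wrist");t=get_image("top");ct=get_calibration("top")
print(s["eef_pos"].round(1),s["qd"].round(3).max(),s["clock"])
print("ring w",cyl(w,c,*O,(100,300,120,260),48,62)); print("ring t",cyl(t,ct,*O,(340,380,180,220),48,62))
circles(w,c)
w0=cv2.imread("pics/top0.png")[:,:,::-1].copy();print("ring t0",cyl(w0,ct,*O,(410,460,190,240),0,14))
K=([0,0,0],[180,255,70]);print("knob w",cyl(w,c,*K,(405,450,115,165),12,40),"t",cyl(t,ct,*K,(428,452,150,175),12,40))
L=([0,0,130],[180,70,255]);L2=([95,12,160],[130,70,255])
print("lid w",cyl(w,c,*([0,0,165],[180,70,255]),(380,470,95,180),0,12),"t",cyl(t,ct,*([0,0,120],[180,70,255]),(420,460,145,182),0,12))
E
python3 m.py
```

```text
[ 506.6 -229.5  206.6] 0.023 7.625
ring w (array([ 465.3, -110.3,   29.2]), np.float64(0.86))
ring t (array([ 467.8, -109.7,   29.1]), np.float64(0.33))
[116. 131.] [489.    8.1  73.4]
[ 9. 78.] [505.2 125.   83.6]
[152.  39.] [606.4 -13.6  73. ]
ring t0 (array([ 436.3, -318.2,   29.2]), np.float64(0.66))
knob w (array([ 582.9, -340.2,   10.8]), np.float64(1.85)) t (array([ 591.5, -336.5,   41.7]), np.float64(4.34))Traceback (most recent call last):
  File "m.py", line 10, in <module>
    print("lid w",cyl(w,c,*([0,0,165],[180,70,255]),(380,470,95,180),0,12),"t",cyl(t,ct,*([0,0,120],[180,70,255]),(420,460,145,182),0,12))
                                                                               ~~~^^^^^^^^^^^^^^^^^^^^^^^^^^^^^^^^^^^^^^^^^^^^^^^^^^^^^^^
  File "h.py", line 33, in cyl
    b=max(blobs(k>0,amin),key=len); b=cv2.convexHull(b).reshape(-1,2)
ValueError: max() iterable argument is empty
```

Both cameras show the ring about 2.5 mm short in x, so I'm re-gripping it and nudging it.

```bash
python3 -m creep '[{"dx":-0.05,"dy":0.15,"dz":0,"rx":0,"ry":0,"rz":0,"grip":-1},{"dx":-0.1,"dy":0.3,"dz":-0.06,"rx":0,"ry":0,"rz":0,"grip":-1},{"dx":-0.1,"dy":0.3,"dz":-0.2,"rx":0,"ry":0,"rz":0,"grip":-1},{"dx":-0.1,"dy":0.3,"dz":-0.32,"rx":0,"ry":0,"rz":0,"grip":-1},{"dx":-0.1,"dy":0.3,"dz":-0.39,"rx":0,"ry":0,"rz":0,"grip":-1}]'
python3 -m creep '[{"dx":0,"dy":0,"dz":-0.008,"rx":0,"ry":0,"rz":0,"grip":-1},{"dx":0,"dy":0,"dz":-0.008,"rx":0,"ry":0,"rz":0,"grip":0},{"dx":0,"dy":0,"dz":-0.008,"rx":0,"ry":0,"rz":0,"grip":1},{"dx":0,"dy":0,"dz":-0.008,"rx":0,"ry":0,"rz":0,"grip":1},{"dx":0,"dy":0,"dz":-0.008,"rx":0,"ry":0,"rz":0,"grip":1}]'
python3 -m creep '[{"dx":0,"dy":0,"dz":0.003,"rx":0,"ry":0,"rz":0,"grip":1},{"dx":0.006,"dy":0.0015,"dz":0.004,"rx":0,"ry":0,"rz":0,"grip":1},{"dx":0.006,"dy":0.0015,"dz":0.004,"rx":0,"ry":0,"rz":0,"grip":1},{"dx":0.006,"dy":0.0015,"dz":-0.001,"rx":0,"ry":0,"rz":0,"grip":1},{"dx":0.006,"dy":0.0015,"dz":-0.001,"rx":0,"ry":0,"rz":0,"grip":1}]'
```

```text
clock: 8.35
eef_pos: [465.6, -108.6, 48.8]
tool_rot: [-3.14, 0.003, 0.284]
force: [1.2, 0.3, -0.1]
width: 85.3
gripper_force: 0.0
clock: 8.98
eef_pos: [468.0, -110.1, 49.5]
tool_rot: [3.141, -0.002, 0.282]
force: [-0.8, 0.9, 7.9]
width: 59.2
gripper_force: 62.4
clock: 9.6
eef_pos: [470.9, -109.7, 49.4]
tool_rot: [3.141, -0.003, 0.282]
force: [-2.5, 1.4, 28.3]
width: 58.9
gripper_force: 67.4
```

```bash
python3 -m creep '[{"dx":0,"dy":0,"dz":0.004,"rx":0,"ry":0,"rz":0,"grip":1},{"dx":0,"dy":0,"dz":0.006,"rx":0,"ry":0,"rz":0,"grip":1},{"dx":0,"dy":0,"dz":0.006,"rx":0,"ry":0,"rz":0,"grip":1},{"dx":0,"dy":0,"dz":0.006,"rx":0,"ry":0,"rz":0,"grip":1},{"dx":0,"dy":0,"dz":0.006,"rx":0,"ry":0,"rz":0,"grip":1}]'
python3 - <<'E'
from h import *
O=([3,150,100],[18,255,255])
s=ctrl.read_state();c=get_calibration("wrist");w=get_image("wrist");print(s["eef_pos"].round(1),s["force"].round(1))
cv2.imwrite("pics/w5.png",w[:,:,::-1])
for a,b in((48,62),(50,64)):print(cyl(w,c,*O,(150,500,100,400),a,b))
E
```

```text
clock: 10.22
eef_pos: [470.4, -109.8, 49.6]
tool_rot: [3.141, -0.001, 0.282]
force: [0.5, 0.4, 7.2]
width: 59.4
gripper_force: 65.1
[ 470.4 -109.8   49.6] [0.5 0.4 7.2]
(array([ 468. , -110. ,   29.8]), np.float64(1.08))
(array([ 469.1, -109.7,   29.3]), np.float64(1.09))
```

View pics/w5.png

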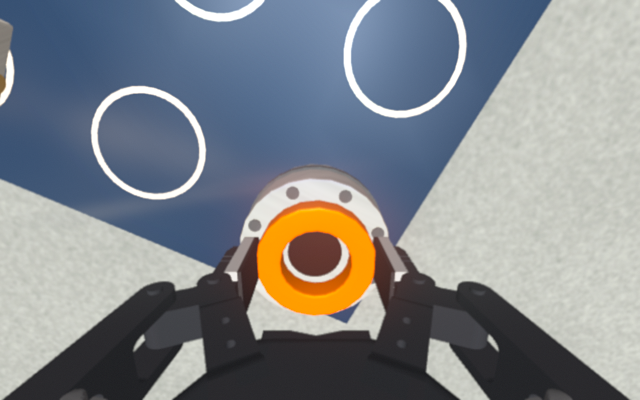

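```bash
python3 -m creep '[{"dx":0,"dy":0,"dz":0,"rx":0,"ry":0,"rz":0,"grip":-0.5},{"dx":0,"dy":0,"dz":0,"rx":0,"ry":0,"rz":0,"grip":-1},{"dx":0,"dy":0,"dz":0,"rx":0,"ry":0,"rz":0,"grip":-1},{"dx":0,"dy":0,"dz":0.03,"rx":0,"ry":0,"rz":0,"grip":-1},{"dx":0,"dy":0,"dz":0.15,"rx":0,"ry":0,"rz":0,"grip":-1}]'
python3 -m creep '[{"dx":0.02,"dy":-0.07,"dz":0.1,"rx":0,"ry":0,"rz":0,"grip":-1},{"dx":0.06,"dy":-0.2,"dz":0.18,"rx":0,"ry":0,"rz":0,"grip":-1},{"dx":0.1,"dy":-0.35,"dz":0.18,"rx":0,"ry":0,"rz":0,"grip":-1},{"dx":0.14,"dy":-0.5,"dz":0.18,"rx":0,"ry":0,"rz":0,"grip":-1},{"dx":0.15,"dy":-0.56,"dz":0.18,"rx":0,"ry":0,"rz":0,"grip":-1}]'
python3 -m creep '[{"dx":0,"dy":0,"dz":0,"rx":0,"ry":0,"rz":0,"grip":-1},{"dx":0,"dy":0,"dz":0,"rx":0,"ry":0,"rz":0,"grip":-1},{"dx":0,"dy":0,"dz":0,"rx":0,"ry":0,"rz":0,"grip":-1},{"dx":0,"dy":0,"dz":0,"rx":0,"ry":0,"rz":0,"grip":-1},{"dx":0,"dy":0,"dz":0,"rx":0,"ry":0,"rz":0,"grip":-1}]'
python3 - <<'E'
from h import *
O=([3,150,100],[18,255,255])
s=ctrl.read_state();c=get_calibration("wrist");w=get_image("wrist");print(s["eef_pos"].round(1),s["force"].round(1))
t=get_image("top");ct=get_calibration("top")
print("ring t",cyl(t,ct,*O,(340,380,180,220),48,62))
cv2.imwrite("pics/w6.png",w[:,:,::-1])
E
```

```text
clock: 10.9
eef_pos: [468.1, -109.3, 108.7]
tool_rot: [-3.139, 0.005, 0.282]
force: [0.6, -1.0, -0.2]
width: 85.5
gripper_force: 0.0
clock: 11.52
eef_pos: [529.3, -338.7, 182.3]
tool_rot: [3.138, -0.0, 0.277]
force: [-0.6, 0.8, -0.0]
width: 85.6
gripper_force: 0.0
clock: 12.15
eef_pos: [529.9, -333.1, 181.5]
tool_rot: [-3.142, -0.0, 0.283]
force: [0.1, 0.5, -0.1]
width: 85.5
gripper_force: 0.0
[ 529.9 -333.1  181.5] [ 0.1  0.5 -0.1]
ring t (array([ 470.2, -109.5,   29.2]), np.float64(0.39))
```

View pics/w6.png

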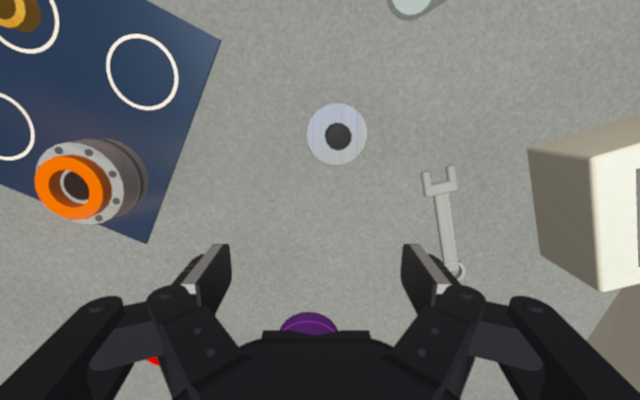

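Run:
```python
from h import *
s=ctrl.read_state();c=get_calibration("wrist");w=get_image("wrist");print(s["eef_pos"].round(1))
r=(290,390,85,185)
print("disc",cyl(w,c,[100,14,100],[130,90,255],r,0,12)); print("knob",seg(0,w,c,[0,0,0],[180,255,70],r,40),cyl(w,c,[0,0,0],[180,255,80],r,12,40))
circles(w,c)
```

```text
[ 529.8 -333.4  181.4]
disc (array([ 584.8, -338.9,   30.4]), np.float64(2.33))
knob (array([ 583.1, -339.6,   23.3]), array([337.5, 135.7])) (array([ 582.9, -340.2,   11.6]), np.float64(0.39))
[144. 385.] [ 171.2 -180.2   84.1]
[ 19. 130.] [489.2   7.6  72.5]
[141.  71.] [ 585.6 -131.6   73. ]
[38. 35.] [605.9 -14.8  70.1]
```

```bash
python3 -m creep '[{"dx":0.1,"dy":-0.01,"dz":-0.05,"rx":0,"ry":0,"rz":0,"grip":-1},{"dx":0.133,"dy":-0.016,"dz":-0.15,"rx":0,"ry":0,"rz":0,"grip":-1},{"dx":0.133,"dy":-0.016,"dz":-0.28,"rx":0,"ry":0,"rz":0,"grip":-1},{"dx":0.133,"dy":-0.016,"dz":-0.37,"rx":0,"ry":0,"rz":0,"grip":-1},{"dx":0.133,"dy":-0.016,"dz":-0.412,"rx":0,"ry":0,"rz":0,"grip":-1}]'
python3 -m creep '[{"dx":0,"dy":0,"dz":0,"rx":0,"ry":0,"rz":0,"grip":-1},{"dx":0,"dy":0,"dz":0,"rx":0,"ry":0,"rz":0,"grip":-1},{"dx":0,"dy":0,"dz":0,"rx":0,"ry":0,"rz":0,"grip":0.2},{"dx":0,"dy":0,"dz":0,"rx":0,"ry":0,"rz":0,"grip":1},{"dx":0,"dy":0,"dz":0,"rx":0,"ry":0,"rz":0,"grip":1}]'
python3 -m creep '[{"dx":0,"dy":0,"dz":0,"rx":0,"ry":0,"rz":0,"grip":1},{"dx":0,"dy":0,"dz":0,"rx":0,"ry":0,"rz":0,"grip":1},{"dx":0,"dy":0,"dz":0,"rx":0,"ry":0,"rz":0,"grip":1},{"dx":0,"dy":0,"dz":0,"rx":0,"ry":0,"rz":0,"grip":1},{"dx":0,"dy":0,"dz":0.0,"rx":0,"ry":0,"rz":0,"grip":1}]'
```

```text
clock: 12.92
eef_pos: [581.7, -339.3, 14.1]
tool_rot: [-3.139, 0.003, 0.282]
force: [-0.4, -0.1, 0.3]
width: 85.4
gripper_force: 0.0
clock: 13.55
eef_pos: [583.2, -340.2, 17.1]
tool_rot: [3.141, -0.001, 0.282]
force: [0.2, 0.3, -0.3]
width: 32.1
gripper_force: 0.0
clock: 14.18
eef_pos: [583.3, -340.4, 17.2]
tool_rot: [3.141, -0.001, 0.282]
force: [-1.1, 0.2, 5.6]
width: 23.8
gripper_force: 58.9
```

```bash
python3 -m creep '[{"dx":0,"dy":0,"dz":0.02,"rx":0,"ry":0,"rz":0,"grip":1},{"dx":0,"dy":0,"dz":0.12,"rx":0,"ry":0,"rz":0,"grip":1},{"dx":0,"dy":0,"dz":0.235,"rx":0,"ry":0,"rz":0,"grip":1},{"dx":-0.06,"dy":0.12,"dz":0.235,"rx":0,"ry":0,"rz":0,"grip":1},{"dx":-0.12,"dy":0.24,"dz":0.235,"rx":0,"ry":0,"rz":0,"grip":1}]'
python3 -m creep '[{"dx":-0.06,"dy":0.12,"dz":0,"rx":0,"ry":0,"rz":0,"grip":1},{"dx":-0.12,"dy":0.24,"dz":0,"rx":0,"ry":0,"rz":0,"grip":1},{"dx":-0.16,"dy":0.31,"dz":0,"rx":0,"ry":0,"rz":0,"grip":1},{"dx":-0.168,"dy":0.335,"dz":0,"rx":0,"ry":0,"rz":0,"grip":1},{"dx":-0.168,"dy":0.335,"dz":0,"rx":0,"ry":0,"rz":0,"grip":1}]'
python3 -m creep '[{"dx":0,"dy":0,"dz":0,"rx":0,"ry":0,"rz":0,"grip":1},{"dx":0,"dy":0,"dz":0,"rx":0,"ry":0,"rz":0,"grip":1},{"dx":0,"dy":0,"dz":0,"rx":0,"ry":0,"rz":0,"grip":1},{"dx":0,"dy":0,"dz":0,"rx":0,"ry":0,"rz":0,"grip":1},{"dx":0,"dy":0,"dz":0.0,"rx":0,"ry":0,"rz":0,"grip":1}]'
python3 - <<'E'
from h import *
s=ctrl.read_state();c=get_calibration("wrist");w=get_image("wrist");print(s["eef_pos"].round(1),s["force"].round(1))
cv2.imwrite("pics/w7.png",w[:,:,::-1]);circles(w,c)
E
```

```text
clock: 14.8
eef_pos: [534.3, -243.1, 110.9]
tool_rot: [3.141, -0.001, 0.281]
force: [-0.6, 1.3, -3.0]
width: 23.7
gripper_force: 59.6
clock: 15.42
eef_pos: [468.5, -110.1, 110.7]
tool_rot: [3.141, -0.001, 0.283]
force: [0.2, -1.0, -3.0]
width: 24.0
gripper_force: 59.5
clock: 16.05
eef_pos: [467.8, -110.2, 110.5]
tool_rot: [3.142, -0.0, 0.282]
force: [-0.1, 0.0, -3.5]
width: 23.7
gripper_force: 59.5
[ 467.8 -110.2  110.5] [-0.1  0.  -3.5]
[316. 310.] [ 353.1 -143.7   74.2]
[188. 133.] [488.9   8.1  73.8]
```

View pics/w7.png

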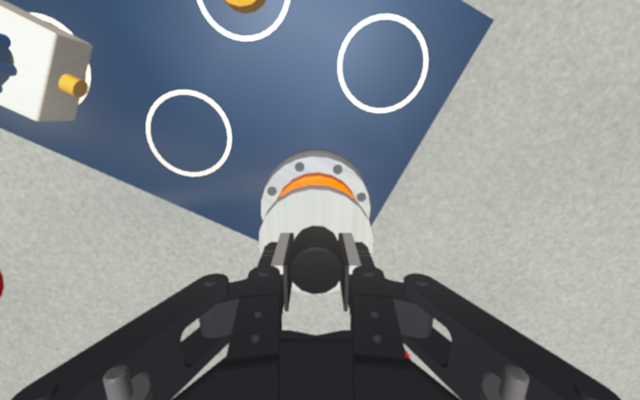

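Run:
```python
from h import *
s=ctrl.read_state();c=get_calibration("wrist");w=get_image("wrist");e=s["eef_pos"];H=hsv(w).astype(int)
print([(y,*H[y,316]) for y in range(183,200)]);print([(y,*H[y,316]) for y in list(range(222,256,2))+list(range(284,302,2))])
u=np.array([np.cos(.282),np.sin(.282)])
for y,z in((190,93.5),(193,93.5),(247,133.5),(292,133.5),(295,133.5)):print(y,((ray(c,[[316,y]],z)[0,:2]-e[:2])@u).round(2))
```

```text
[(183, np.int64(16), np.int64(207), np.int64(255)), (184, np.int64(12), np.int64(173), np.int64(253)), (185, np.int64(8), np.int64(104), np.int64(199)), (186, np.int64(11), np.int64(29), np.int64(147)), (187, np.int64(12), np.int64(23), np.int64(146)), (188, np.int64(8), np.int64(20), np.int64(155)), (189, np.int64(168), np.int64(7), np.int64(179)), (190, np.int64(116), np.int64(8), np.int64(215)), (191, np.int64(98), np.int64(5), np.int64(222)), (192, np.int64(60), np.int64(2), np.int64(220)), (193, np.int64(45), np.int64(5), np.int64(220)), (194, np.int64(53), np.int64(5), np.int64(220)), (195, np.int64(45), np.int64(5), np.int64(220)), (196, np.int64(45), np.int64(5), np.int64(220)), (197, np.int64(45), np.int64(5), np.int64(220)), (198, np.int64(45), np.int64(5), np.int64(220)), (199, np.int64(45), np.int64(5), np.int64(220))]
[(222, np.int64(42), np.int64(6), np.int64(221)), (224, np.int64(41), np.int64(9), np.int64(219)), (226, np.int64(30), np.int64(9), np.int64(108)), (228, np.int64(12), np.int64(21), np.int64(61)), (230, np.int64(13), np.int64(29), np.int64(62)), (232, np.in
[... 359 characters left out ...]
, np.int64(54)), (248, np.int64(0), np.int64(10), np.int64(73)), (250, np.int64(0), np.int64(8), np.int64(64)), (252, np.int64(0), np.int64(9), np.int64(58)), (254, np.int64(165), np.int64(9), np.int64(57)), (284, np.int64(150), np.int64(6), np.int64(46)), (286, np.int64(60), np.int64(6), np.int64(46)), (288, np.int64(30), np.int64(6), np.int64(45)), (290, np.int64(120), np.int64(6), np.int64(45)), (292, np.int64(15), np.int64(9), np.int64(56)), (294, np.int64(27), np.int64(13), np.int64(181)), (296, np.int64(34), np.int64(10), np.int64(184)), (298, np.int64(41), np.int64(11), np.int64(192)), (300, np.int64(39), np.int64(9), np.int64(192))]
190 28.82
193 27.04
247 12.82
292 -10.63
295 -12.27
```

```bash
python3 -m creep '[{"dx":0,"dy":0,"dz":-0.03,"rx":0,"ry":0,"rz":0,"grip":1},{"dx":0,"dy":0,"dz":-0.05,"rx":0,"ry":0,"rz":0,"grip":1},{"dx":0,"dy":0,"dz":-0.063,"rx":0,"ry":0,"rz":0,"grip":1},{"dx":0,"dy":0,"dz":-0.07,"rx":0,"ry":0,"rz":0,"grip":1},{"dx":0,"dy":0,"dz":-0.0725,"rx":0,"ry":0,"rz":0,"grip":1}]'
python3 -m creep '[{"dx":0,"dy":0,"dz":-0.0015,"rx":0,"ry":0,"rz":0,"grip":1},{"dx":0,"dy":0,"dz":-0.003,"rx":0,"ry":0,"rz":0,"grip":1},{"dx":0,"dy":0,"dz":-0.0045,"rx":0,"ry":0,"rz":0,"grip":1},{"dx":0,"dy":0,"dz":-0.006,"rx":0,"ry":0,"rz":0,"grip":1},{"dx":0,"dy":0,"dz":-0.006,"rx":0,"ry":0,"rz":0,"grip":1}]'
```

```text
clock: 16.77
eef_pos: [467.8, -110.1, 81.3]
tool_rot: [-3.142, 0.0, 0.282]
force: [-1.0, -0.1, -1.9]
width: 23.9
gripper_force: 59.5
clock: 17.4
eef_pos: [467.8, -110.1, 79.2]
tool_rot: [3.142, -0.0, 0.282]
force: [-0.3, -0.3, -1.4]
width: 24.0
gripper_force: 59.8
```

```bash
python3 -m creep '[{"dx":0,"dy":0,"dz":-0.001,"rx":0,"ry":0,"rz":0,"grip":1},{"dx":0,"dy":0,"dz":-0.002,"rx":0,"ry":0,"rz":0,"grip":1},{"dx":0,"dy":0,"dz":-0.002,"rx":0,"ry":0,"rz":0,"grip":1},{"dx":0,"dy":0,"dz":-0.002,"rx":0,"ry":0,"rz":0,"grip":1},{"dx":0,"dy":0,"dz":-0.002,"rx":0,"ry":0,"rz":0,"grip":1}]'
python3 -m creep '[{"dx":0,"dy":0,"dz":0,"rx":0,"ry":0,"rz":0,"grip":0.3},{"dx":0,"dy":0,"dz":0,"rx":0,"ry":0,"rz":0,"grip":-1},{"dx":0,"dy":0,"dz":0,"rx":0,"ry":0,"rz":0,"grip":-1},{"dx":0,"dy":0,"dz":0,"rx":0,"ry":0,"rz":0,"grip":-1},{"dx":0,"dy":0,"dz":0.05,"rx":0,"ry":0,"rz":0,"grip":-1}]'
python3 -m creep '[{"dx":0,"dy":0,"dz":0.1,"rx":0,"ry":0,"rz":0,"grip":-1},{"dx":0,"dy":0,"dz":0.22,"rx":0,"ry":0,"rz":0,"grip":-1},{"dx":-0.05,"dy":0.12,"dz":0.3,"rx":0,"ry":0,"rz":0,"grip":-1},{"dx":-0.1,"dy":0.25,"dz":0.3,"rx":0,"ry":0,"rz":0,"grip":-1},{"dx":-0.1,"dy":0.3,"dz":0.3,"rx":0,"ry":0,"rz":0,"grip":-1}]'
python3 -m creep '[{"dx":0,"dy":0,"dz":0,"rx":0,"ry":0,"rz":0,"grip":-1},{"dx":0,"dy":0,"dz":0,"rx":0,"ry":0,"rz":0,"grip":-1},{"dx":0,"dy":0,"dz":0,"rx":0,"ry":0,"rz":0,"grip":-1},{"dx":0,"dy":0,"dz":0,"rx":0,"ry":0,"rz":0,"grip":-1},{"dx":0,"dy":0,"dz":0.0,"rx":0,"ry":0,"rz":0,"grip":-1}]'
python3 - <<'E'
from h import *
s=ctrl.read_state();c=get_calibration("wrist");w=get_image("wrist");print(s["eef_pos"].round(1),s["force"].round(1))
cv2.imwrite("pics/w8.png",w[:,:,::-1]);circles(w,c)
E
```

```text
clock: 18.02
eef_pos: [467.8, -110.1, 79.1]
tool_rot: [3.141, -0.001, 0.282]
force: [-2.3, 1.3, 8.4]
width: 24.0
gripper_force: 60.7
clock: 18.65
eef_pos: [466.7, -109.9, 97.5]
tool_rot: [-3.14, 0.003, 0.282]
force: [0.8, -0.4, 0.4]
width: 85.0
gripper_force: 0.0
clock: 19.27
eef_pos: [426.0, 12.7, 218.8]
tool_rot: [-3.14, 0.0, 0.286]
force: [0.8, -0.2, 0.3]
width: 85.4
gripper_force: 0.0
clock: 19.9
eef_pos: [427.8, 9.4, 218.2]
tool_rot: [3.142, 0.0, 0.281]
force: [-0.1, 0.0, -1.2]
width: 85.2
gripper_force: 0.0
[427.8   9.4 218.2] [-0.1  0.  -1.2]
[331. 122.] [489.    8.6  74.9]
[472.  74.] [ 585.1 -130.6   73.7]
```

View pics/w8.png

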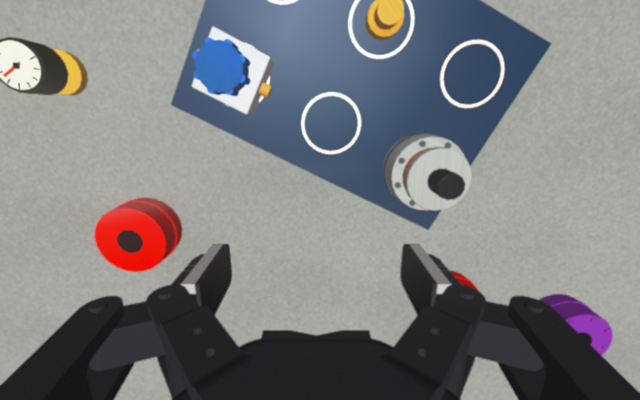

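```bash
python3 - <<'E'
from h import *
c=get_calibration("wrist");w=get_image("wrist");t=get_image("top");ct=get_calibration("top");K=([0,0,0],[180,255,85])
print("knob w",cyl(w,c,*K,(415,475,160,207),74,102),seg(0,w,c,*K,(415,475,160,207),102)); print("knob t",cyl(t,ct,*K,(345,375,185,212),74,102,amin=10),"t",seg(0,t,ct,*K,(345,375,185,212),102,amin=10))
cv2.imwrite("pics/t8.png",cv2.resize(t[130:230,240:400,::-1],None,fx=5,fy=5,interpolation=cv2.INTER_CUBIC))
E
python3 -m creep '[{"dx":0,"dy":0.15,"dz":0,"rx":0,"ry":0,"rz":0,"grip":-1},{"dx":-0.02,"dy":0.3,"dz":0,"rx":0,"ry":0,"rz":0,"grip":-1},{"dx":-0.02,"dy":0.45,"dz":-0.0,"rx":0,"ry":0,"rz":0,"grip":-1},{"dx":-0.02,"dy":0.6,"dz":-0.05,"rx":0,"ry":0,"rz":0,"grip":-1},{"dx":-0.02,"dy":0.725,"dz":-0.05,"rx":0,"ry":0,"rz":0,"grip":-1}]'
python3 -m creep '[{"dx":0,"dy":0,"dz":0,"rx":0,"ry":0,"rz":0,"grip":-1},{"dx":0,"dy":0,"dz":0,"rx":0,"ry":0,"rz":0,"grip":-1},{"dx":0,"dy":0,"dz":0,"rx":0,"ry":0,"rz":0,"grip":-1},{"dx":0,"dy":0,"dz":0,"rx":0,"ry":0,"rz":0,"grip":-1},{"dx":0,"dy":0,"dz":0.0,"rx":0,"ry":0,"rz":0,"grip":-1}]'
python3 - <<'E'
from h import *
s=ctrl.read_state();c=get_calibration("wrist");w=get_image("wrist");print(s["eef_pos"].round(1),s["force"].round(1),s["qpos"].round(2))
cv2.imwrite("pics/w9.png",w[:,:,::-1])
E
```

```text
knob w (array([ 467.3, -109.7,   11.5]), np.float64(2.88)) (array([ 468.5, -102.9,   30.8]), array([445.6, 184.2]))
knob t (array([ 468.6, -134.1,   32.9]), np.float64(1.09)) t (array([ 466.8, -133.9,   69.1]), array([369., 198.]))
clock: 20.68
eef_pos: [418.6, 301.9, 197.1]
tool_rot: [3.141, 0.002, 0.283]
force: [0.9, -0.3, -0.1]
width: 85.3
gripper_force: 0.0
clock: 21.3
eef_pos: [420.1, 299.3, 198.5]
tool_rot: [-3.142, -0.0, 0.281]
force: [0.6, 0.1, -0.1]
width: 85.2
gripper_force: 0.0
[420.1 299.3 198.5] [ 0.6  0.1 -0.1] [-0.72  0.48  0.07  1.93 -0.05  0.73 -1.92]
```

View pics/w9.png

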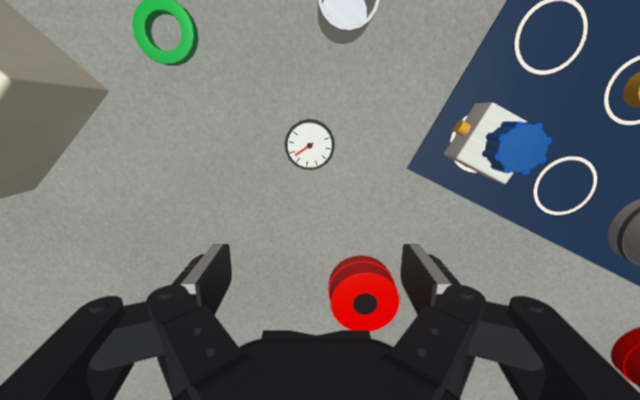

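View pics/t8.png

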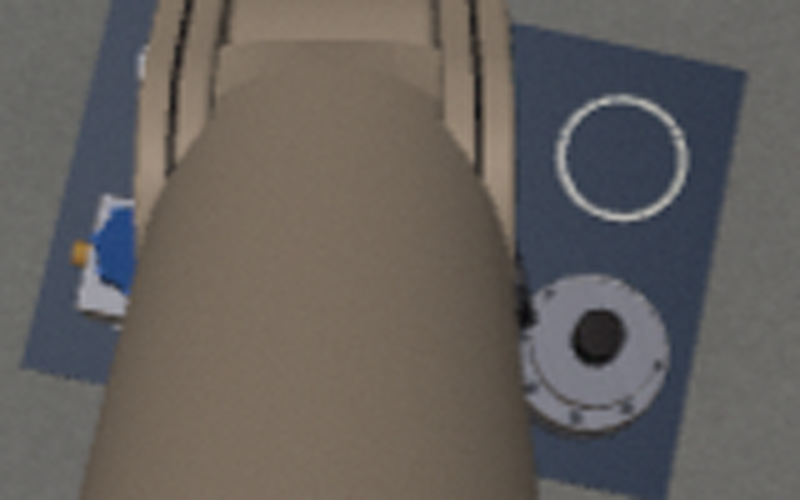

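The wrist view shows the gauge dial at (310,145), almost directly under the camera. The lid looks centred on the ring and cell, with the knob at (598,337) in the crop. Measuring the gauge now.

Run:
```python
from h import *
for i in range(2):
    c=get_calibration("wrist");w=get_image("wrist");r=(270,350,105,185)
    print("dial",seg(0,w,c,[0,0,170],[180,60,255],r,56),"case",seg(0,w,c,[0,0,0],[180,255,90],r,56),ctrl.read_state()["eef_pos"].round(1));
circles(w,c)
```

```text
dial (array([457.3, 316.9,  42.7]), array([309.1, 144.7])) case (array([457.6, 316.9,  48. ]), array([309.7, 144. ])) [419.9 299.6 198.4]
dial (array([457.2, 316.9,  42.6]), array([309.5, 144.6])) case (array([457.6, 316.9,  48. ]), array([309.8, 144. ])) [419.9 299.7 198.4]
[565. 185.] [488.7   9.3  73.2]
[619.  95.] [606.3 -11.9  72.6]
[551.  36.] [627.8 105.6  72.8]
```

```bash
python3 -m creep '[{"dx":0.07,"dy":0.03,"dz":-0.05,"rx":0,"ry":0,"rz":0,"grip":-1},{"dx":0.094,"dy":0.043,"dz":-0.16,"rx":0,"ry":0,"rz":0,"grip":-1},{"dx":0.094,"dy":0.043,"dz":-0.29,"rx":0,"ry":0,"rz":0,"grip":-1},{"dx":0.094,"dy":0.043,"dz":-0.4,"rx":0,"ry":0,"rz":0,"grip":-1},{"dx":0.094,"dy":0.043,"dz":-0.44,"rx":0,"ry":0,"rz":0,"grip":-1}]'
python3 -m creep '[{"dx":0,"dy":0,"dz":0,"rx":0,"ry":0,"rz":0,"grip":-1},{"dx":0,"dy":0,"dz":0,"rx":0,"ry":0,"rz":0,"grip":-1},{"dx":0,"dy":0,"dz":0,"rx":0,"ry":0,"rz":0,"grip":0},{"dx":0,"dy":0,"dz":0,"rx":0,"ry":0,"rz":0,"grip":1},{"dx":0,"dy":0,"dz":0,"rx":0,"ry":0,"rz":0,"grip":1}]'
python3 -m creep '[{"dx":0,"dy":0,"dz":0,"rx":0,"ry":0,"rz":0,"grip":1},{"dx":0,"dy":0,"dz":0,"rx":0,"ry":0,"rz":0,"grip":1},{"dx":0,"dy":0,"dz":0,"rx":0,"ry":0,"rz":0,"grip":1},{"dx":0,"dy":0,"dz":0,"rx":0,"ry":0,"rz":0,"grip":1},{"dx":0,"dy":0,"dz":0.0,"rx":0,"ry":0,"rz":0,"grip":1}]'
```

```text
clock: 22.08
eef_pos: [456.0, 316.1, 20.0]
tool_rot: [3.14, 0.004, 0.282]
force: [-0.8, 0.9, 1.3]
width: 85.4
gripper_force: 0.0
clock: 22.7
eef_pos: [458.0, 317.5, 23.7]
tool_rot: [-3.141, -0.002, 0.282]
force: [-1.7, -1.0, 7.9]
width: 48.5
gripper_force: 61.1
clock: 23.32
eef_pos: [457.9, 317.5, 23.7]
tool_rot: [-3.141, -0.002, 0.282]
force: [-1.3, -0.9, 7.8]
width: 49.0
gripper_force: 61.1
```

```bash
python3 -m creep '[{"dx":0,"dy":0,"dz":0.02,"rx":0,"ry":0,"rz":0,"grip":1},{"dx":0,"dy":0,"dz":0.13,"rx":0,"ry":0,"rz":0,"grip":1},{"dx":0,"dy":0,"dz":0.26,"rx":0,"ry":0,"rz":0,"grip":1},{"dx":0.01,"dy":-0.13,"dz":0.27,"rx":0,"ry":0,"rz":0,"grip":1},{"dx":0.025,"dy":-0.27,"dz":0.27,"rx":0,"ry":0,"rz":0,"grip":1}]'
python3 -m creep '[{"dx":0.015,"dy":-0.14,"dz":0,"rx":0,"ry":0,"rz":0,"grip":1},{"dx":0.03,"dy":-0.28,"dz":0,"rx":0,"ry":0,"rz":0,"grip":1},{"dx":0.045,"dy":-0.4,"dz":0,"rx":0,"ry":0,"rz":0,"grip":1},{"dx":0.054,"dy":-0.48,"dz":0,"rx":0,"ry":0,"rz":0,"grip":1},{"dx":0.054,"dy":-0.502,"dz":0,"rx":0,"ry":0,"rz":0,"grip":1}]'
python3 -m creep '[{"dx":0,"dy":0,"dz":0,"rx":0,"ry":0,"rz":0,"grip":1},{"dx":0,"dy":0,"dz":0,"rx":0,"ry":0,"rz":0,"grip":1},{"dx":0,"dy":0,"dz":-0.06,"rx":0,"ry":0,"rz":0,"grip":1},{"dx":0,"dy":0,"dz":-0.12,"rx":0,"ry":0,"rz":0,"grip":1},{"dx":0,"dy":0,"dz":-0.12,"rx":0,"ry":0,"rz":0,"grip":1}]'
python3 - <<'E'
from h import *
s=ctrl.read_state();c=get_calibration("wrist");w=get_image("wrist");e=s["eef_pos"];print(e.round(1))
cv2.imwrite("pics/w10.png",w[:,:,::-1]);circles(w,c)
print("dial",seg(0,w,c,[0,0,170],[180,60,255],(240,390,170,330),e[2]-23.7+56))
E
```

```text
clock: 23.95
eef_pos: [467.8, 209.0, 131.7]
tool_rot: [-3.141, -0.003, 0.284]
force: [1.2, -1.0, -2.0]
width: 48.5
gripper_force: 62.6
clock: 24.58
eef_pos: [489.0, 5.7, 130.6]
tool_rot: [3.141, -0.0, 0.277]
force: [0.3, 1.5, -1.6]
width: 48.6
gripper_force: 62.6
clock: 25.2
eef_pos: [487.6, 9.9, 81.1]
tool_rot: [-3.14, 0.003, 0.284]
force: [0.4, -0.1, -0.7]
width: 48.8
gripper_force: 62.6
[487.6   9.9  81.1]
[319. 186.] [489.3   8.6  72.7]
[535. 133.] [ 585.3 -130.5   72.7]
dial (array([487.3,  10. ,  42.8]), array([315.8, 282.5]))
```

```bash
python3 -m creep '[{"dx":0,"dy":0,"dz":-0.05,"rx":0,"ry":0,"rz":0,"grip":1},{"dx":0,"dy":0,"dz":-0.09,"rx":0,"ry":0,"rz":0,"grip":1},{"dx":0,"dy":0,"dz":-0.12,"rx":0,"ry":0,"rz":0,"grip":1},{"dx":0,"dy":0,"dz":-0.125,"rx":0,"ry":0,"rz":0,"grip":1},{"dx":0,"dy":0,"dz":-0.125,"rx":0,"ry":0,"rz":0,"grip":1}]'
python3 - <<'E'
from h import *
s=ctrl.read_state();c=get_calibration("wrist");w=get_image("wrist");e=s["eef_pos"];print(e.round(1))
circles(w,c)
print("dial",seg(0,w,c,[0,0,170],[180,60,255],(240,390,170,330),e[2]-23.7+56))
E
```

```text
clock: 25.88
eef_pos: [489.1, 8.3, 32.4]
tool_rot: [3.142, -0.0, 0.282]
force: [-0.0, 0.6, -1.3]
width: 48.2
gripper_force: 62.6
[489.1   8.3  32.4]
[187. 371.] [361.7  94.7  82.3]
[316. 282.] [449.7  -2.8  67.7]
[316. 199.] [489.4   8.6  72.2]
[578. 142.] [ 585.3 -130.3   72.4]
[412.  60.] [606.7 -12.6  72.7]
dial (array([514.2,  15.9,  45.4]), array([315.9, 225.8]))
```

```bash
python3 -m creep '[{"dx":0,"dy":0,"dz":-0.005,"rx":0,"ry":0,"rz":0,"grip":1},{"dx":0,"dy":0,"dz":-0.009,"rx":0,"ry":0,"rz":0,"grip":1},{"dx":0,"dy":0,"dz":-0.012,"rx":0,"ry":0,"rz":0,"grip":1},{"dx":0,"dy":0,"dz":-0.0135,"rx":0,"ry":0,"rz":0,"grip":1},{"dx":0,"dy":0,"dz":-0.015,"rx":0,"ry":0,"rz":0,"grip":1}]'
```

```text
clock: 26.55
eef_pos: [488.9, 8.3, 26.7]
tool_rot: [3.142, -0.0, 0.282]
force: [-2.5, -0.7, 9.4]
width: 48.4
gripper_force: 63.3
```

```bash
python3 -m creep '[{"dx":0,"dy":0,"dz":0,"rx":0,"ry":0,"rz":0,"grip":-0.5},{"dx":0,"dy":0,"dz":0,"rx":0,"ry":0,"rz":0,"grip":-1},{"dx":0,"dy":0,"dz":0,"rx":0,"ry":0,"rz":0,"grip":-1},{"dx":0,"dy":0,"dz":0.05,"rx":0,"ry":0,"rz":0,"grip":-1},{"dx":0,"dy":0,"dz":0.2,"rx":0,"ry":0,"rz":0,"grip":-1}]'
python3 -m creep '[{"dx":0,"dy":0,"dz":0.15,"rx":0,"ry":0,"rz":0,"grip":-1},{"dx":0,"dy":0.05,"dz":0.24,"rx":0,"ry":0,"rz":0,"grip":-1},{"dx":0.03,"dy":0.2,"dz":0.24,"rx":0,"ry":0,"rz":0,"grip":-1},{"dx":0.05,"dy":0.35,"dz":0.24,"rx":0,"ry":0,"rz":0,"grip":-1},{"dx":0.07,"dy":0.5,"dz":0.24,"rx":0,"ry":0,"rz":0,"grip":-1}]'
python3 -m creep '[{"dx":0.02,"dy":0.15,"dz":0,"rx":0,"ry":0,"rz":0,"grip":-1},{"dx":0.03,"dy":0.23,"dz":0,"rx":0,"ry":0,"rz":0,"grip":-1},{"dx":0.03,"dy":0.23,"dz":0,"rx":0,"ry":0,"rz":0,"grip":-1},{"dx":0.03,"dy":0.23,"dz":0,"rx":0,"ry":0,"rz":0,"grip":-1},{"dx":0.03,"dy":0.23,"dz":0,"rx":0,"ry":0,"rz":0,"grip":-1}]'
python3 -m creep '[{"dx":0,"dy":0,"dz":0,"rx":0,"ry":0,"rz":0,"grip":-1},{"dx":0,"dy":0,"dz":0,"rx":0,"ry":0,"rz":0,"grip":-1},{"dx":0,"dy":0,"dz":0,"rx":0,"ry":0,"rz":0,"grip":-1},{"dx":0,"dy":0,"dz":0,"rx":0,"ry":0,"rz":0,"grip":-1},{"dx":0,"dy":0,"dz":0,"rx":0,"ry":0,"rz":0,"grip":-1}]'
python3 - <<'E'
from h import *
s=ctrl.read_state();c=get_calibration("wrist");w=get_image("wrist");t=get_image("top");e=s["eef_pos"];print(e.round(1),s["qpos"].round(2))
cv2.imwrite("pics/w11.png",w[:,:,::-1]);cv2.imwrite("pics/t11.png",t[:,:,::-1]);circles(w,c)
T=np.array(c["world_from_camera"]);p=T[:3,:3].T@(np.array([585,312,55])-T[:3,3]);u=np.array(c["mtx"])@(p/p[2]);print("pot px",u.round())
x,y=int(u[0]),int(u[1])
g=w[max(0,y-50):y+50,x-60:x+60].mean(2)
for r in g[::7]: print(" ".join(f"{int(v):3d}" for v in r[::6]))
E
```

```text
clock: 27.18
eef_pos: [487.0, 8.3, 105.0]
tool_rot: [-3.14, 0.006, 0.282]
force: [1.4, 0.8, 0.2]
width: 85.5
gripper_force: 0.0
clock: 27.8
eef_pos: [517.1, 210.0, 202.6]
tool_rot: [3.141, -0.001, 0.281]
force: [1.6, 0.9, 0.3]
width: 85.5
gripper_force: 0.0
clock: 28.42
eef_pos: [529.3, 298.4, 202.4]
tool_rot: [3.141, 0.0, 0.279]
force: [-0.5, 0.4, -0.4]
width: 85.4
gripper_force: 0.0
clock: 29.05
eef_pos: [528.9, 300.3, 202.3]
tool_rot: [3.142, 0.0, 0.282]
force: [-0.5, 0.8, -0.5]
width: 85.1
gripper_force: 0.0
[528.9 300.3 202.3] [-0.56  0.6   0.    1.67 -0.    0.87 -1.85]
[515. 257.] [489.    9.4  73.3]
[580. 182.] [606.7 -12.1  73.4]
[501. 138.] [628.1 105.6  73.3]
pot px [320. 128.   1.]
154 158 153 156 153 156 152 154 157 158 157 153 158 158 155 161 158 155 157 160
153 158 156 152 153 150 151 155 157 151 148 157 152 155 155 156 157 158 154 164
152 157 152 152 153 154 156 159 152 161 159 157 150 156 159 151 152 160 161 156
154 160 153 155 147 157 156 215 113 182 143 158 191 152 153 155 153 152 156 159
151 157 154 157 154 151 149 233 232 234 230 233 103 188 156 157 154 155 154 154
154 155 154 153 152 225 205 235 233 232 233 230 232 190 148 152 149 157 151 158
151 157 156 159 154 197 233 233 236 234 232 233 231 111 151 150 152 157 154 152
158 155 151 154 152 227 224 233 231 233 233 232 233 138 154 154 146 153 152 156
152 156 155 156 153 171 118 232 233 232 234 234 142 226 157 155 155 153 151 155
158 149 157 155 154 150 202 132 170 221 200 136 224 157 152 155 158 151 147 155
152 151 152 156 153 149 156 152 214 226 216 158 157 155 156 158 151 157 157 155
153 150 158 158 149 156 156 153 154 153 157 156 155 163 155 155 157 156 155 156
154 152 151 151 159 155 157 158 163 154 155 156 157 157 159 159 154 159 158 160
151 152 156 157 156 153 157 153 157 151 155 159 156 158 159 158 156 159 156 156
154 153 155 155 160 158 161 161 158 160 155 157 157 155 152 157 153 159 153 160
```

Run:
```python
from h import *
for i in range(2):
    c=get_calibration("wrist");w=get_image("wrist");print(seg(0,w,c,[0,0,172],[180,255,255],(260,370,80,180),55),ctrl.read_state()["eef_pos"].round(1))
t=get_image("top");ct=get_calibration("top");cv2.imwrite("pics/t12.png",t[:,:,::-1]);circles(t,ct,roi=(240,392,115,232))
```

```text
(array([589.5, 319. ,  54. ]), array([314.6, 120.2])) [529.  300.3 202.3]
(array([589.5, 318.9,  54. ]), array([314.5, 120.1])) [528.9 300.3 202.3]
[358. 201.] [ 478.  -113.6   84.3]
[313. 194.] [491.2   9.4  72.8]
[364. 161.] [ 588.2 -130.1   73.1]
[322. 152.] [610.1 -11.5  73.4]
[280. 144.] [631.4 107.   73.7]
```

Run:
```python
from h import *
ct=get_calibration("top")
print(ray(ct,[[200,103]],0).round(0),[(z,ray(ct,[[187,86]],z).round(0)[0,:2]) for z in(60,100,140,180)])
```

```text
[[747. 342.   0.]] [(60, array([769., 362.])), (100, array([749., 347.])), (140, array([730., 332.])), (180, array([711., 318.]))]
```

```bash
python3 -m creep '[{"dx":0.12,"dy":0.03,"dz":-0.05,"rx":0,"ry":0,"rz":0,"grip":-1},{"dx":0.1515,"dy":0.047,"dz":-0.17,"rx":0,"ry":0,"rz":0,"grip":-1},{"dx":0.1515,"dy":0.047,"dz":-0.31,"rx":0,"ry":0,"rz":0,"grip":-1},{"dx":0.1515,"dy":0.047,"dz":-0.43,"rx":0,"ry":0,"rz":0,"grip":-1},{"dx":0.1515,"dy":0.047,"dz":-0.47,"rx":0,"ry":0,"rz":0,"grip":-1}]'
python3 -m creep '[{"dx":0,"dy":0,"dz":0,"rx":0,"ry":0,"rz":0,"grip":-1},{"dx":0,"dy":0,"dz":0,"rx":0,"ry":0,"rz":0,"grip":-1},{"dx":0,"dy":0,"dz":0,"rx":0,"ry":0,"rz":0,"grip":0},{"dx":0,"dy":0,"dz":0,"rx":0,"ry":0,"rz":0,"grip":1},{"dx":0,"dy":0,"dz":0,"rx":0,"ry":0,"rz":0,"grip":1}]'
python3 -m creep '[{"dx":0,"dy":0,"dz":0,"rx":0,"ry":0,"rz":0,"grip":1},{"dx":0,"dy":0,"dz":0,"rx":0,"ry":0,"rz":0,"grip":1},{"dx":0,"dy":0,"dz":0,"rx":0,"ry":0,"rz":0,"grip":1},{"dx":0,"dy":0,"dz":0,"rx":0,"ry":0,"rz":0,"grip":1},{"dx":0,"dy":0,"dz":0.0,"rx":0,"ry":0,"rz":0,"grip":1}]'
```

```text
clock: 29.92
eef_pos: [587.4, 318.0, 11.0]
tool_rot: [3.14, 0.006, 0.282]
force: [0.0, -0.0, 0.3]
width: 85.1
gripper_force: 0.0
clock: 30.55
eef_pos: [590.6, 319.7, 16.3]
tool_rot: [-3.141, -0.003, 0.282]
force: [-0.4, 0.1, 6.5]
width: 53.6
gripper_force: 62.6
clock: 31.18
eef_pos: [590.6, 319.7, 16.3]
tool_rot: [-3.141, -0.003, 0.282]
force: [-0.8, -0.6, 7.3]
width: 53.7
gripper_force: 62.6
```

```bash
python3 -m creep '[{"dx":0,"dy":0,"dz":0.02,"rx":0,"ry":0,"rz":0,"grip":1},{"dx":0,"dy":0,"dz":0.12,"rx":0,"ry":0,"rz":0,"grip":1},{"dx":0,"dy":0,"dz":0.22,"rx":0,"ry":0,"rz":0,"grip":1},{"dx":0.02,"dy":-0.12,"dz":0.23,"rx":0,"ry":0,"rz":0,"grip":1},{"dx":0.05,"dy":-0.26,"dz":0.23,"rx":0,"ry":0,"rz":0,"grip":1}]'
python3 -m creep '[{"dx":0.02,"dy":-0.13,"dz":0,"rx":0,"ry":0,"rz":0,"grip":1},{"dx":0.04,"dy":-0.24,"dz":0,"rx":0,"ry":0,"rz":0,"grip":1},{"dx":0.046,"dy":-0.274,"dz":0,"rx":0,"ry":0,"rz":0,"grip":1},{"dx":0.046,"dy":-0.274,"dz":0,"rx":0,"ry":0,"rz":0,"grip":1},{"dx":0.046,"dy":-0.274,"dz":0,"rx":0,"ry":0,"rz":0,"grip":1}]'
python3 -m creep '[{"dx":0,"dy":0,"dz":-0.05,"rx":0,"ry":0,"rz":0,"grip":1},{"dx":0,"dy":0,"dz":-0.12,"rx":0,"ry":0,"rz":0,"grip":1},{"dx":0,"dy":0,"dz":-0.17,"rx":0,"ry":0,"rz":0,"grip":1},{"dx":0,"dy":0,"dz":-0.195,"rx":0,"ry":0,"rz":0,"grip":1},{"dx":0,"dy":0,"dz":-0.195,"rx":0,"ry":0,"rz":0,"grip":1}]'
python3 - <<'E'
from h import *
s=ctrl.read_state();c=get_calibration("wrist");w=get_image("wrist");e=s["eef_pos"];print(e.round(1),s["force"].round(1))
circles(w,c);print(seg(0,w,c,[0,0,172],[180,255,255],(230,400,210,350),e[2]-16.3+55))
E
```

```text
clock: 31.8
eef_pos: [609.9, 215.9, 108.0]
tool_rot: [-3.141, -0.003, 0.285]
force: [0.1, -0.6, 0.2]
width: 53.4
gripper_force: 63.3
clock: 32.42
eef_pos: [627.6, 108.5, 106.5]
tool_rot: [-3.14, -0.001, 0.285]
force: [0.7, 0.0, -1.1]
width: 53.4
gripper_force: 63.3
clock: 33.05
eef_pos: [627.6, 106.0, 27.7]
tool_rot: [-3.141, 0.001, 0.282]
force: [-0.7, -0.7, -1.1]
width: 53.4
gripper_force: 63.3
[627.6 106.   27.7] [-0.7 -0.7 -1.1]
[492. 276.] [607.7 -12.4  72. ]
(array([627.9, 106.4,  52.6]), array([315.7, 289. ]))
```

```bash
python3 -m creep '[{"dx":0,"dy":-0.0015,"dz":-0.006,"rx":0,"ry":0,"rz":0,"grip":1},{"dx":0,"dy":-0.0015,"dz":-0.012,"rx":0,"ry":0,"rz":0,"grip":1},{"dx":0,"dy":-0.0015,"dz":-0.016,"rx":0,"ry":0,"rz":0,"grip":1},{"dx":0,"dy":-0.0015,"dz":-0.019,"rx":0,"ry":0,"rz":0,"grip":1},{"dx":0,"dy":-0.0015,"dz":-0.0205,"rx":0,"ry":0,"rz":0,"grip":1}]'
python3 -m creep '[{"dx":0,"dy":0,"dz":0,"rx":0,"ry":0,"rz":0,"grip":1},{"dx":0,"dy":0,"dz":-0.001,"rx":0,"ry":0,"rz":0,"grip":1},{"dx":0,"dy":0,"dz":-0.001,"rx":0,"ry":0,"rz":0,"grip":1},{"dx":0,"dy":0,"dz":-0.001,"rx":0,"ry":0,"rz":0,"grip":1},{"dx":0,"dy":0,"dz":-0.001,"rx":0,"ry":0,"rz":0,"grip":1}]'
```

```text
clock: 33.72
eef_pos: [628.0, 104.9, 20.0]
tool_rot: [-3.142, 0.0, 0.282]
force: [-0.1, -0.2, -0.5]
width: 53.3
gripper_force: 63.3
clock: 34.35
eef_pos: [628.0, 104.9, 19.7]
tool_rot: [3.142, -0.0, 0.282]
force: [-1.2, 0.3, -0.5]
width: 53.3
gripper_force: 63.3
```

Almost in contact. I'll go down another 0.6 mm, then release and back off.

```bash
python3 -m creep '[{"dx":0,"dy":0,"dz":-0.001,"rx":0,"ry":0,"rz":0,"grip":1},{"dx":0,"dy":0,"dz":-0.002,"rx":0,"ry":0,"rz":0,"grip":1},{"dx":0,"dy":0,"dz":-0.002,"rx":0,"ry":0,"rz":0,"grip":1},{"dx":0,"dy":0,"dz":-0.002,"rx":0,"ry":0,"rz":0,"grip":1},{"dx":0,"dy":0,"dz":-0.002,"rx":0,"ry":0,"rz":0,"grip":1}]'
python3 -m creep '[{"dx":0,"dy":0,"dz":0,"rx":0,"ry":0,"rz":0,"grip":-0.5},{"dx":0,"dy":0,"dz":0,"rx":0,"ry":0,"rz":0,"grip":-1},{"dx":0,"dy":0,"dz":0,"rx":0,"ry":0,"rz":0,"grip":-1},{"dx":0,"dy":0,"dz":0.05,"rx":0,"ry":0,"rz":0,"grip":-1},{"dx":0,"dy":0,"dz":0.2,"rx":0,"ry":0,"rz":0,"grip":-1}]'
python3 -m creep '[{"dx":0,"dy":0,"dz":0.15,"rx":0,"ry":0,"rz":0,"grip":-1},{"dx":0,"dy":0,"dz":0.3,"rx":0,"ry":0,"rz":0,"grip":-1},{"dx":-0.03,"dy":0.12,"dz":0.35,"rx":0,"ry":0,"rz":0,"grip":-1},{"dx":-0.06,"dy":0.26,"dz":0.35,"rx":0,"ry":0,"rz":0,"grip":-1},{"dx":-0.1,"dy":0.4,"dz":0.35,"rx":0,"ry":0,"rz":0,"grip":-1}]'
python3 -m creep '[{"dx":-0.05,"dy":0.15,"dz":0,"rx":0,"ry":0,"rz":0,"grip":-1},{"dx":-0.1,"dy":0.3,"dz":0,"rx":0,"ry":0,"rz":0,"grip":-1},{"dx":-0.1,"dy":0.4,"dz":0,"rx":0,"ry":0,"rz":0,"grip":-1},{"dx":-0.1,"dy":0.4,"dz":0,"rx":0,"ry":0,"rz":0,"grip":-1},{"dx":-0.1,"dy":0.4,"dz":0,"rx":0,"ry":0,"rz":0,"grip":-1}]'
python3 - <<'E'
from h import *
t=get_image("top");sc=get_image("scene");w=get_image("wrist");ct=get_calibration("top")
a=cv2.resize(t[100:245,225:405,::-1],(480,386),interpolation=cv2.INTER_CUBIC);b=cv2.resize(sc[180:260,250:400,::-1],(300,160),interpolation=cv2.INTER_CUBIC);b=np.vstack([b,np.zeros((386-160,300,3),np.uint8)])
cv2.imwrite("pics/fin.png",np.hstack([a,b]));cv2.imwrite("pics/fw.png",w[:,:,::-1])
print(ctrl.read_state()["clock"]);circles(t,ct,roi=(240,392,115,232))
print("dial t",seg(0,t,ct,[0,0,150],[180,60,255],(296,330,178,206),59,amin=10))
E
```

```text
clock: 34.98
eef_pos: [628.0, 104.9, 19.3]
tool_rot: [3.142, -0.0, 0.282]
force: [-2.1, 0.7, 5.7]
width: 53.7
gripper_force: 63.7
clock: 35.6
eef_pos: [625.8, 104.6, 97.9]
tool_rot: [-3.141, 0.006, 0.282]
force: [1.7, 0.5, -0.7]
width: 85.5
gripper_force: 0.0
clock: 36.22
eef_pos: [588.1, 266.3, 241.3]
tool_rot: [-3.141, -0.003, 0.281]
force: [0.2, -0.2, -0.3]
width: 85.3
gripper_force: 0.0
clock: 36.85
eef_pos: [548.4, 423.7, 239.7]
tool_rot: [3.14, -0.001, 0.281]
force: [0.5, -1.2, -0.5]
width: 85.2
gripper_force: 0.0
37.0
[359. 198.] [ 483.7 -116.8   76.2]
[313. 194.] [491.3   9.5  73. ]
[364. 161.] [ 588.4 -130.    72.3]
[322. 152.] [609.8 -11.9  72.8]
[279. 140.] [634.8 107.7  77.5]
dial t (array([490.7,   9.3,  40.2]), array([312.8, 189.9]))
```

View pics/fin.png

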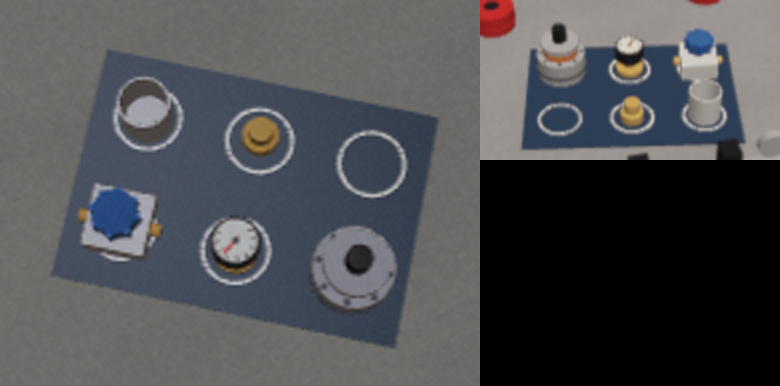

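The last view shows the lid on the ring on the cell at (355,265), the gauge on the middle circle at (235,245) and the pot on the circle behind the valve at (147,110). The coupling hasn't moved, so I'm handing in.

```bash
python3 -c "
from cell import ctrl;print(ctrl.finish_job())"
```

```text
the job is handed in; nothing more can be done
None
```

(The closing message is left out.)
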